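# Nest the round cutters into their storage tin

## Task

Put the washed set of plain round cutters back into its tin: stand the smallest over the raised boss in the middle of the tin base, set the middle one over it, then the largest over both, and close the tin with its tall cover so that it sits flat inside the rim of the base. Set each piece down rather than dropping it, and leave the scalloped cutter, the timer and the tape roll where they are.

Things in the scene. Friction and masses are not known exactly. Their poses are not given: they have to be found in the camera images.
- tin_base: round shallow aluminium dish, the bottom of the storage tin, 154 mm across the rim and 14 mm high, standing fast on the table (it does not slide). Origin at the centre of its underside, z up. Its floor is 3 mm above the origin and is 142 mm across inside; the rim flares to 148 mm inside. In the middle of the floor is a raised round boss, 30 mm across at the foot, 25 mm at the top, its top 8 mm above the origin
- tin_cover: tall round aluminium cover of the tin, open below, standing upright: 124 mm across outside, 119 mm inside, wall 2.5 mm, the top of its body 108 mm above its lower edge and 105 mm clear height inside; 0.25 kg. On top in the middle is a round black knob, 26 mm across, from 119 to 131 mm above the lower edge (top at 134 mm; a 12 mm thick neck below the knob). Origin at the centre of its lower edge, z up
- small_cutter: smallest plain round steel cutter, standing upright: a ring open above and below, 50 mm outside diameter, wall 2.5 mm, ring 24 mm high, with a steel strap bent up over it that carries a straight black grip. The grip runs along the local x axis across the middle of the ring: 36 mm long, 13 mm wide (local y), 9 mm tall, its centre 46 mm above the lower edge; 0.07 kg. Under the grip the space down to the ring's top edge is open. Origin at the centre of the lower edge, z up
- middle_cutter: middle plain round steel cutter, of the same make: ring 76 mm outside diameter, wall 2.5 mm, 36 mm high; black grip along local x, 56 mm long, 13 mm wide (local y), 9 mm tall, its centre 68 mm above the lower edge; 0.11 kg. Origin at the centre of the lower edge, z up. Nested on one floor it passes freely over the small cutter at any turn, its grip 22 mm above the small one's
- large_cutter: largest plain round steel cutter, of the same make: ring 102 mm outside diameter, wall 2.5 mm, 48 mm high; black grip along local x, 78 mm long, 13 mm wide (local y), 9 mm tall, its centre 90 mm above the lower edge; 0.16 kg. Origin at the centre of the lower edge, z up. Nested it passes freely over the middle cutter at any turn, and the tin cover over it
- fluted_cutter: steel cutter with a scalloped (wavy) wall, 66 mm across, ring 30 mm high, black grip 60 mm up along local x; not part of the set, to be left alone. Origin at the centre of the lower edge
- timer: small white kitchen timer lying on the table, 70 x 66 x 21 mm; bystander. Origin at the centre of its underside
- tape_roll: roll of tan packing tape lying flat, 103 mm across, 25 mm high; bystander. Origin at the centre of its underside

How it is judged:
By the outcome, as a careful person would: the job done as asked, in the order asked, and still so for the second after the job is handed in, with the robot touching nothing.
It also fails if it takes over 120 s, if anything falls off the work surface, if the arm or the gripper's body presses on something with over 40 N, if the wrist force passes 120 N, or if a joint passes its speed limit or range.

## Robot

A 7-joint arm with a two-finger parallel gripper is mounted at the origin on a cart in front of the work surface, level with it; the furniture and walls round the work are solid. World frame = base frame: x ahead of the robot, y to its left, z up, the work surface at z = 0. Lengths are in m, angles in rad, forces in N, time in s.
With the tool pointing down it reaches from about 0.4 to 0.85 m from the base axis. Payload 4.4 kg.
Tool frame: the origin (TCP) lies on the front face of the gripper's body, between the roots of the fingers; the fingertips stand 97 mm ahead of it and the grasp point (between the pads) lies 78 mm ahead of it; z points along the fingers, y is the direction in which the jaws open and shut (so a half turn about z gives the same grasp; the last joint's range is limited). The gripper opens to 94 mm and grips with 3 to 60 N. Pads are 16 mm wide; open, the fingers measure 119 mm over their backs; the gripper's body (75 mm by 177 mm) begins 78 mm behind the grasp point.
Start: joints at [1.269, 0.628, 0.038, 1.517, -0.027, 0.996, -0.02], TCP at [0.152, -0.632, 0.303] pointing down, gripper open.
Joint ranges: [-3.06, 3.06], [-0.37, 2.12], [-1.25, 1.32], [0.18, 2.47], [-1.1, 4.24], [0.23, 1.98], [-2.94, 2.94]. Speed limits (rad/s): [2.57, 2.57, 3.14, 3.14, 3.14, 3.14, 3.14].

## Interface

Orientations are given as a unit quaternion [w, x, y, z].
In Python, from rig import sensors, vision, ctrl gives the robot as it stands.
- The arm moves only by the tool jog_arm, never from a script. Its argument "increments" is a list of rows, each a list of 6 numbers: the shift along the world's x, y, z in mm, then the turn, a rotation vector about the world's x, y, z in degrees. In form: [[tx, ty, tz, ax, ay, az], ...]. A call has 1 to 12 rows; each row is the pose to reach, as a shift and turn from the pose commanded when the call began; what a row does not reach only later rows make up. A row lasts 1/8 s, in which the tool goes at most 62.5 mm and 10.7 degrees, less where a joint would pass 70% of its speed; a pose out of reach is approached as far as the arm can. A call with a gripper value outside its range is refused whole. "fingers" is the closure in counts, from 0 (fully open) to 255 (shut), set as the call begins (left out, the last holds). The fingers move at their own pace and stop on an object; "squeeze" is the grip in N (left out, the last holds). Time passes only in rows, so rows that repeat a pose let the fingers close. It gives the time, the measured TCP pose, the force and the opening at its end, in the units of the state.
- sensors.get_obs(): the state, without advancing time (a new reading comes with each control period).
- vision.grab_frame(name): name is "scene" or "top"; returns the picture (384x512x3 uint8, red, green, blue); there is no depth.
- vision.calibration(name): a dict with "mtx" (3x3 intrinsics, pixels), "k1" (the pictures are not rectified: a ray, as slopes to the right and down, at radius r is drawn at 1 + k1 r^2 times it, then the intrinsics apply), "T" (4x4, takes a point from camera to world coordinates). Camera axes: x right, y down, z forward; pixel columns grow to the right and rows downward; lengths in m; the calibration is good to about 2 mm. A picture is of the moment at which its call begins. calibration takes no time and is no camera call.
- ctrl.sign_off(): hands the job in, once; it reports no verdict.
The state is a dict: "time": time; "joints": joint angles; "dq": joint speeds; "tau": joint torques, N m; "position": TCP position; "ee_rot": TCP orientation; "force": force on the tool from outside, world axes, zero at the start; "ft_torque": the same for the moment, N m; "finger_gap": finger opening in m.
Only numpy, scipy, OpenCV 4.12 (cv2) and the standard library are available. Lean on these libraries where they do the work, as an engineer would, in place of code of your own. Each camera call takes 0.05 s, during which the arm holds its last target.

## Working session

There is one attempt and no reset: what is moved stays moved. The work goes in short steps, Python scripts to look and compute and a tool call to move; the robot and the scene stay as the last step left them, time stands still between calls to the robot, and variables do not carry over. Pictures are saved under pics/ and viewed, and the job is handed in when it is done.

Besides the shell and the picture viewer there is one more tool, called after ">>>" by a JSON object that holds its "name" and its "arguments". jog_arm: Moves the arm, as the interface text tells. Its arguments: {"type":"object","properties":{"increments":{"type":"array"},"fingers":{"type":"number"},"squeeze":{"type":"number"}},"required":["increments"]}

```bash
ls; mkdir -p pics; python3 - <<'E'
from rig import sensors, vision, ctrl
import cv2
o=sensors.get_obs(); print(o)
for n in("scene","top"):
    cv2.imwrite(f"pics/{n}0.png",vision.grab_frame(n)[:,:,::-1])
    print(vision.calibration(n))
E
```

```text
pics
{'time': 0.0, 'joints': array([ 1.26919894,  0.62933874,  0.03844871,  1.51833694, -0.0269746 ,
        0.99628147, -0.0199679 ]), 'dq': array([ 4.19365267e-04,  1.95722235e-03, -1.08217519e-03, -2.49668873e-05,
        1.43183721e-03,  9.42701585e-04, -1.01033829e-03]), 'tau': array([-8.92471871e-04, -5.49741340e+01,  1.14343956e+00, -1.86633575e+01,
       -5.21778606e-02,  2.38557905e-02,  1.85074796e-04]), 'position': array([ 0.15176363, -0.63155188,  0.3017688 ]), 'ee_rot': array([-9.13587227e-04,  9.93055152e-01,  1.17646135e-01, -1.32625936e-04]), 'force': array([ 0.30155211,  0.03069726, -0.08443226]), 'ft_torque': array([-0.06941308,  0.00175251,  0.05207721]), 'finger_gap': 0.09383955181123078}
{'mtx': array([[445.52645943,   0.        , 259.63438296],
       [  0.        , 445.52645943, 190.14511752],
       [  0.        ,   0.        ,   1.        ]]), 'k1': 0.03019189678692189, 'T': array([[-0.72716095, -0.42851339,  0.53629585, -0.08458374],
       [-0.68633169,  0.46933794, -0.55558142,  0.69451152],
       [-0.01362992, -0.77207394, -0.63538654,  0.80803035],
       [ 0.        ,  0.        ,  0.        ,  1.        ]])}
{'mtx': array([[374.11785194,   0.        , 257.06058871],
       [  0.        , 374.11785194, 193.45120645],
       [  0.        ,   0.        ,   1.        ]]), 'k1': 0.022767846569043668, 'T': array([[ 2.05850266e-02, -9.97472956e-01,  6.79996981e-02,
         4.71362488e-01],
       [-9.99787906e-01, -2.04943719e-02,  2.03058162e-03,
         1.93205207e-02],
       [-6.31839150e-04, -6.80270753e-02, -9.97683275e-01,
         1.03069706e+00],
       [ 0.00000000e+00,  0.00000000e+00,  0.00000000e+00,
         1.00000000e+00]])}
```

View pics/scene0.png

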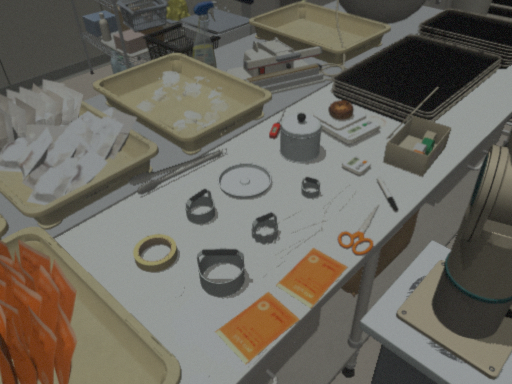

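View pics/top0.png

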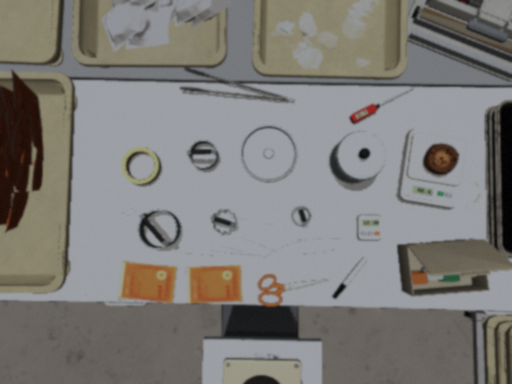

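The top view shows the base at about (268,154) and the cover at (358,157). The middle cutter seems to be at (203,155), the fluted one at (224,221), the small one at (301,216) and the large one at (160,230). I'll zoom in to confirm.

```bash
python3 - <<'E'
import cv2
a=cv2.imread('pics/top0.png'); b=cv2.imread('pics/scene0.png')
c=a[110:260,115:395]; cv2.imwrite('pics/topz.png',cv2.resize(c,(784,420),interpolation=cv2.INTER_CUBIC))
c=b[90:300,125:335]; cv2.imwrite('pics/scz.png',cv2.resize(c,(600,600),interpolation=cv2.INTER_CUBIC))
E
```

```text
(no output)
```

View pics/topz.png

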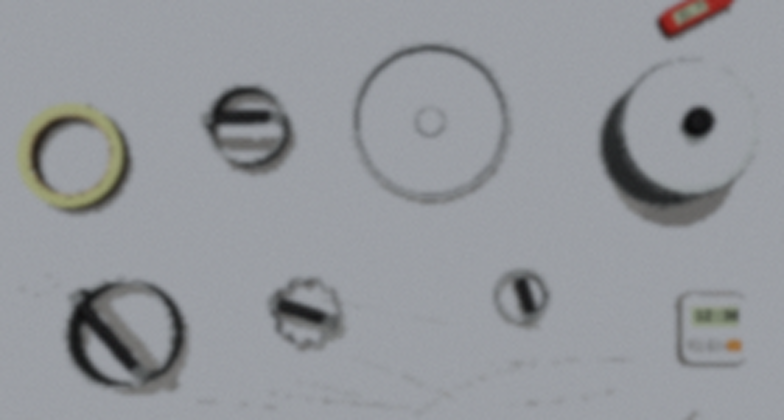

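View pics/scz.png

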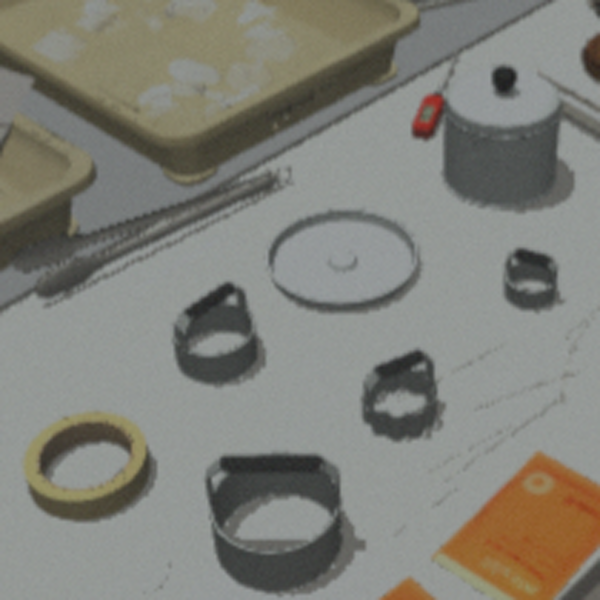

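```bash
cat > h.py <<'E'
import numpy as np, cv2
from rig import sensors, vision, ctrl
C={n:vision.calibration(n) for n in("scene","top")}
def ray(n,uv):
    c=C[n]; K=c["mtx"]; uv=np.atleast_2d(uv).astype(float)
    d=np.c_[(uv[:,0]-K[0,2])/K[0,0],(uv[:,1]-K[1,2])/K[1,1]]; r=np.linalg.norm(d,axis=1)
    s=r.copy()
    for _ in range(20): s=r/(1+c["k1"]*s*s)
    d=d*(s/np.maximum(r,1e-9))[:,None]
    w=np.c_[d,np.ones(len(d))]@c["T"][:3,:3].T
    return c["T"][:3,3],w
def onz(n,uv,z):
    o,w=ray(n,uv); return o+w*((z-o[2])/w[:,2])[:,None]
def tri(uvs,uvt):
    o1,w1=ray("scene",uvs);o2,w2=ray("top",uvt);w1=w1[0]/np.linalg.norm(w1[0]);w2=w2[0]/np.linalg.norm(w2[0])
    t=np.linalg.lstsq(np.c_[w1,-w2],o2-o1,rcond=None)[0]
    p,q=o1+t[0]*w1,o2+t[1]*w2
    return (p+q)/2,np.linalg.norm(p-q)
def proj(n,P):
    c=C[n];P=np.atleast_2d(P);p=(P-c["T"][:3,3])@c["T"][:3,:3];s=p[:,:2]/p[:,2:];r2=(s**2).sum(1)
    s=s*(1+c["k1"]*r2)[:,None];return s*c["mtx"][0,0]+c["mtx"][:2,2]
def avg(n,k=4):
    return np.mean([vision.grab_frame(n).astype(float) for _ in range(k)],0).astype(np.uint8)
def blob(img,box,th):
    x0,y0,x1,y1=box; g=img[y0:y1,x0:x1].max(2); g=cv2.resize(g,None,fx=4,fy=4,interpolation=cv2.INTER_CUBIC)
    m=(g<th).astype(np.uint8); k,l,st,ce=cv2.connectedComponentsWithStats(m)
    out=[]
    for i in np.argsort(-st[1:,4])[:2]+1:
        pts=np.argwhere(l==i)[:,::-1].astype(np.float32)
        (cx,cy),(w,h),a=cv2.minAreaRect(pts)
        bp=cv2.boxPoints(((cx,cy),(w,h),a))
        f=lambda p:(np.asarray(p)+.5)/4-.5+[x0,y0]
        # ends of long axis
        e=[np.linalg.norm(bp[0]-bp[1]),np.linalg.norm(bp[1]-bp[2])]
        ends=((bp[0]+bp[3])/2,(bp[1]+bp[2])/2) if e[0]>e[1] else ((bp[0]+bp[1])/2,(bp[2]+bp[3])/2)
        out.append((st[i,4]/16,f(pts.mean(0)),f(ends[0]),f(ends[1]),max(w,h)/4,min(w,h)/4))
    return out
E
python3 - <<'E'
from h import *
np.set_printoptions(precision=4,suppress=True)
t=avg("top");s=avg("scene");np.savez('im0.npz',t=t,s=s)
B={'small':((292,205,312,228),(298,172,324,200)),'middle':((188,140,218,172),(184,186,218,224)),
'large':((138,205,184,254),(194,242,250,298)),'knob':((350,145,372,165),(292,110,310,128))}
for k,(bt,bs) in B.items():
    for th in (40,55):
        rt=blob(t,bt,th);rs=blob(s,bs,th)
        for r in rt[:1]: print(k,th,'top',*r)
        for r in rs[:1]: print(k,th,'scn',*r)
        if rt and rs: print('  tri',*tri(rs[0][1],rt[0][1]))
E
```

```text
small 40 top 22.75 [302.0426 215.2315] [300.3375 210.1375] [303.7125 220.2625] 10.672686576843262 2.2926509380340576
small 55 top 36.5 [302.0081 215.2568] [300.1553 209.6961] [303.7818 220.9051] 11.781121253967285 3.3300557136535645
small 55 scn 35.25 [311.0297 180.2863] [305.3792 178.6106] [315.9584 181.6962] 11.019998550415039 3.7699999809265137
  tri [ 0.4833 -0.098   0.0463] 0.0005866466037486774
middle 40 top 54.8125 [198.7134 150.5278] [191.2184 148.5231] [209.4991 147.7283] 18.297929763793945 8.839475631713867
middle 55 top 98.125 [198.6116 149.4618] [188.8902 149.9209] [209.5299 146.1943] 20.973373413085938 12.335268020629883
middle 55 scn 61.75 [198.1425 195.289 ] [191.2769 200.1715] [205.824  190.0518] 17.720844268798828 4.122371673583984
  tri [0.6453 0.1726 0.0694] 0.0075279631333655785
large 40 top 152.375 [148.0348 229.1315] [141.0128 217.1869] [155.1276 243.8186] 30.14088249206543 17.20316505432129
large 55 top 219.75 [148.3473 229.3175] [143.2917 214.7206] [154.6323 244.87  ] 32.211734771728516 19.767122268676758
large 55 scn 165.6875 [219.6014 252.344 ] [202.3715 252.4909] [236.6392 252.1765] 34.26919937133789 5.378214359283447
  tri [0.4376 0.2862 0.0975] 0.007514981891581521
knob 40 top 59.8125 [363.7488 153.3269] [359.375 153.25 ] [368.125 153.25 ] 8.75 8.25
knob 40 scn 22.75 [301.228  118.0893] [298.3798 118.7412] [304.3487 116.9857] 6.221767425537109 5.981925964355469
  tri [ 0.637  -0.2382  0.1213] 0.0005687413233803027
knob 55 top 70.75 [363.7772 153.3494] [360.1875 156.9375] [367.3125 149.8125] 10.076271057128906 8.662056922912598
knob 55 scn 44.625 [301.0669 117.402 ] [301.25  113.625] [301.25  121.625] 8.0 6.75
  tri [ 0.6366 -0.2372  0.1242] 2.2595920422406914e-05
```

```bash
python3 - <<'E'
from h import *
d=np.load('im0.npz');t=d['t'];s=d['s']
def z(im,b): 
    x0,y0,x1,y1=b; return cv2.resize(np.clip(im[y0:y1,x0:x1,::-1].astype(float)*1.6,0,255).astype(np.uint8),(380,290),interpolation=cv2.INTER_NEAREST)
o=np.vstack([np.hstack([z(t,(180,136,220,176)),z(t,(134,203,190,256))]),np.hstack([z(s,(182,182,222,226)),z(s,(190,240,254,300))])])
cv2.imwrite('pics/z1.png',o)
np.set_printoptions(linewidth=250)
print(t[142:166,188:219].max(2))
print(t[208:254,138:184:2].max(2))
E
```

```text
[[164 164 164 163 163 156 141 121 101  84  65  50  45  42  44  47  49  52  58  70  87 105 124 140 154 161 163 164 164 164 164]
 [163 164 163 162 157 141 113  84  60  46  40  43  48  55  59  63  67  68  67  66  71  80  95 116 137 151 159 162 164 164 163]
 [164 163 162 156 141 113  77  49  39  45  56  66  75  82  88  91  92  92  92  89  87  86  85  94 113 134 149 160 164 164 163]
 [163 162 155 141 115  78  46  35  45  64  80  90  96 101 104 105 105 105 105 104 103 102  97  93  95 118 141 155 162 164 164]
 [162 156 143 119  84  50  35  42  62  82  94 103 107 115 121 124 124 124 124 124 123 122 115 104  97 108 129 146 156 162 164]
 [160 149 130  98  61  37  40  56  77  93 100 110 121 132 142 144 146 145 146 146 146 142 133 125 118 113 121 136 150 160 164]
 [158 145 117  76  42  33  44  62  79  89  97 107 118 128 132 136 135 135 135 135 136 135 133 134 133 125 120 128 145 157 162]
 [149 135 103  59  30  26  38  51  60  67  74  79  81  84  86  89  87  87  86  88  87  90  96 112 124 122 117 124 139 153 161]
 [131 116  85  50  29  28  31  36  40  43  45  44  43  43  43  43  42  43  43  44  4
[... 1440 characters left out ...]
 [164 160 149 132 112 100 105 116 114 110 107 106 108 107 107 106 107 108 108 107 107 106 105 104 104  99  80  61  67  87 104]
 [163 163 156 145 132 121 125 134 134 128 125 124 124 124 124 124 124 125 124 124 123 120 114 108 100  86  66  62  80  99 117]
 [164 164 162 157 147 139 137 143 147 148 149 149 150 150 151 151 150 150 147 148 144 137 123 105  85  67  60  75  93 109 130]
 [164 164 164 162 157 151 142 139 145 150 153 156 158 161 162 161 160 157 153 151 145 130 107  81  63  58  70  88 104 121 143]]
[[164 164 164 ... 165 164 164]
 [164 164 165 ... 165 165 164]
 [164 164 163 ... 164 164 164]
 ...
 [164 164 163 ... 164 164 165]
 [163 164 163 ... 165 163 164]
 [164 165 163 ... 164 165 164]]
```

View pics/z1.png

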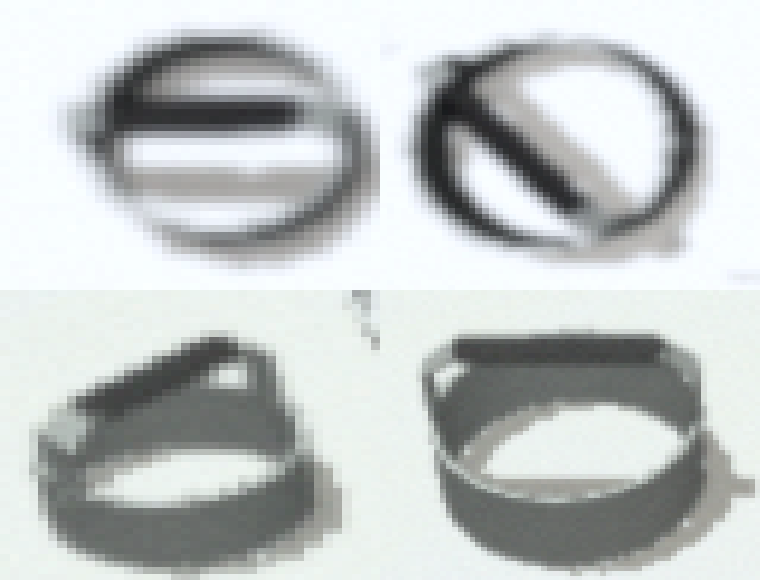

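```bash
cat > m1.py <<'E'
from h import *
np.set_printoptions(precision=4,suppress=True)
d=np.load('im0.npz');t=d['t'].max(2).astype(float);s=d['s'].max(2).astype(float)
def line(poly,th):
    m=np.zeros(t.shape,np.uint8);cv2.fillPoly(m,[np.array(poly,np.int32)],1)
    w=np.clip(th-t,0,None)*m; v,u=np.nonzero(w);W=w[v,u];p=np.c_[u,v];c=np.average(p,axis=0,weights=W)
    cov=((p-c)*W[:,None]).T@(p-c)/W.sum();return c,np.linalg.eigh(cov)[1][:,1]
def meas(name,cl,dl,bs,L):
    r=blob(d['s'],bs,55)[0]
    o,_=ray("top",cl);_,w=ray("top",[cl-8*dl,cl+8*dl]);n=np.cross(w[0],w[1])
    P=[]
    for uv in (r[1],r[2],r[3]):
        o1,w1=ray("scene",uv); P.append(o1+w1[0]*(n@(o-o1))/(n@w1[0]))
    P=np.array(P); print(name,'centre',P[0],'ends',P[1],P[2],'mid',(P[1]+P[2])/2,'len',np.linalg.norm(P[1]-P[2]),L)
    q=onz("top",[cl-8*dl,cl+8*dl],P[0,2]);e=q[1]-q[0];print('   dir deg',np.degrees(np.arctan2(e[1],e[0]))%180)
meas('mid',*line([(197,148),(208,148),(208,155),(197,155)],90),(184,186,218,224),.056)
meas('large',*line([(146,219),(150,219),(167,238),(161,240),(146,225)],60),(194,242,250,298),.078)
meas('small',*line([(296,208),(308,208),(308,222),(296,222)],80),(298,172,324,200),.036)
def ell(im,n,box,rng,z,name):
    x0,y0,x1,y1=box;sub=cv2.resize(im[y0:y1,x0:x1],None,fx=4,fy=4,interpolation=cv2.INTER_CUBIC)
    m=((sub>rng[0])&(sub<rng[1])).astype(np.uint8)
    k=max(cv2.findContours(m,cv2.RETR_EXTERNAL,cv2.CHAIN_APPROX_NONE)[0],key=lambda c:cv2.boundingRect(c)[2])
    p=(k[:,0]+.5)/4-.5+[x0,y0]
    q=onz(n,p,z)[:,:2].astype(np.float32);print(name,n,cv2.fitEllipse(q))
ell(t,"top",(236,120,304,188),(0,140),.014,'base rim')
ell(s,"scene",(214,158,277,202),(0,130),.012,'base rim')
ell(t,"top",(258,144,279,164),(0,154),.008,'boss')
E
python3 m1.py
```

```text
mid centre [0.6439 0.1692 0.0672] ends [0.6438 0.1925 0.0654] [0.6441 0.1425 0.0683] mid [0.644  0.1675 0.0668] len 0.050110354332752946 0.056
   dir deg 90.98999296551686
large centre [0.4399 0.2798 0.0899] ends [0.4674 0.3052 0.0896] [0.4127 0.2546 0.0903] mid [0.44   0.2799 0.09  ] len 0.07451671804365884 0.078
   dir deg 42.674639791340866
small centre [ 0.4829 -0.0981  0.0465] ends [ 0.4985 -0.0926  0.0473] [ 0.4695 -0.1028  0.0459] mid [ 0.484  -0.0977  0.0466] len 0.030779834172497744 0.036
   dir deg 19.079816929907906
base rim top ((0.65125972032547, -0.008020875975489616), (0.15249668061733246, 0.15845650434494019), 103.3136215209961)
base rim scene ((0.6488895416259766, -0.004778790753334761), (0.14860647916793823, 0.15977990627288818), 56.218658447265625)
boss top ((0.6526370644569397, -0.006982739083468914), (0.03190956637263298, 0.03371276706457138), 0.19674475491046906)
```

>>> {"name": "jog_arm", "arguments": {"increments": [[15,25,0,0,0,0],[45,75,0,0,0,0.5],[80,130,0,0,0,1],[115,185,0,0,0,1.5],[150,240,0,0,0,2],[185,295,0,0,0,3],[220,350,0,0,0,4],[255,405,0,0,0,5],[285,455,0,0,0,5.5],[310,500,0,0,0,5.5],[325,525,0,0,0,5.5],[331,534,0,0,0,5.5]], "fingers": 0}}

```text
time: 2.0
position: [0.4837, -0.0962, 0.3028]
ee_rot: [-0.0, 0.986, 0.167, 0.0]
force: [0.3, -0.2, -0.6]
finger_gap: 0.0936
```

```bash
python3 - <<'E'
from h import *
d=np.load('im0.npz')
s=d['s'].max(2)
c=s[162:200,216:276]; cv2.imwrite('pics/base_s.png',cv2.resize(np.clip((c.astype(float)-90)*3,0,255).astype(np.uint8),(780,494),interpolation=cv2.INTER_CUBIC))
o=sensors.get_obs();print(o['position'],o['ee_rot'],o['force'],o['joints'])
print(proj("scene",[[.652,-.0065,.008],[.652,-.0065,.0],[.652,-.0065,.016]]))
E
```

```text
[ 0.48371687 -0.09615575  0.30277733] [-1.32149138e-04  9.85975771e-01  1.66888142e-01  3.31907410e-04] [ 0.34692055 -0.17891756 -0.6408664 ] [ 0.17918806  0.40571822 -0.05480043  1.94403664  0.02974782  0.7920458
 -1.12750815]
[[244.61391996 180.85223683]
 [244.71026388 183.00898245]
 [244.51679263 178.67842271]]
```

View pics/base_s.png

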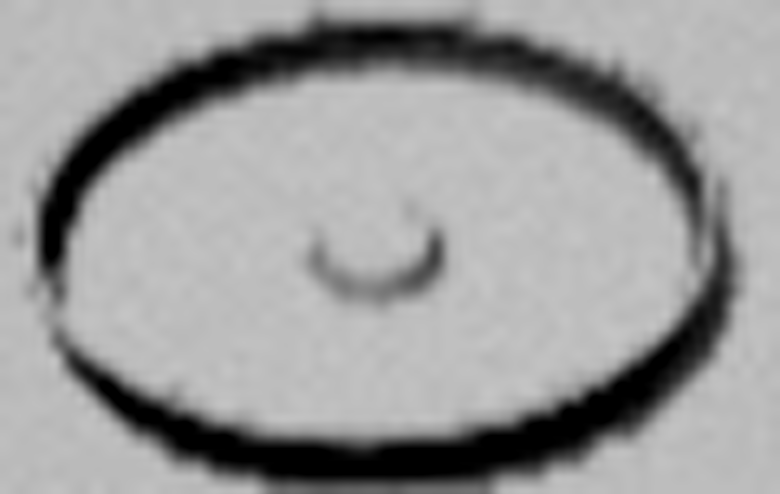

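The boss sits at scene (245,181), which agrees with the top view when cast onto the floor, so the base centre is about (0.652, -0.0065). Next I lower onto the small cutter's grip.

>>> {"name": "jog_arm", "arguments": {"increments": [[0,0,-20,0,0,0],[0,0,-60,0,0,0],[0,0,-100,0,0,0],[0,0,-130,0,0,0],[0,0,-155,0,0,0],[0,0,-165,0,0,0],[0,0,-171,0,0,0],[0,0,-175,0,0,0],[0,0,-175,0,0,0]]}}

```text
time: 3.12
position: [0.4831, -0.0981, 0.1281]
ee_rot: [0.0, 0.986, 0.165, 0.0]
force: [-0.3, -0.1, 0.0]
finger_gap: 0.0941
```

```bash
cat > shot.py <<'E'
import sys
from h import *
a=vision.grab_frame("top");b=vision.grab_frame("scene")
k=sys.argv[1]
x,y,w=map(int,sys.argv[2:5]);X,Y,W=map(int,sys.argv[5:8])
f=lambda i,x,y,w:cv2.resize(np.clip(i[max(y,0):y+w,max(x,0):x+w,::-1].astype(float)*1.3,0,255).astype(np.uint8),(400,400),interpolation=cv2.INTER_CUBIC)
cv2.imwrite(f"pics/{k}.png",np.hstack([f(a,x,y,w),f(b,X,Y,W)]))
o=sensors.get_obs();print(o['time'],o['position'],o['force'],o['finger_gap'])
E
python3 shot.py s1 250 150 120 260 120 110
```

```text
3.225 [ 0.48316489 -0.09807041  0.12818615] [0.47626794 0.02054748 0.03063397] 0.09380284405856504
```

View pics/s1.png

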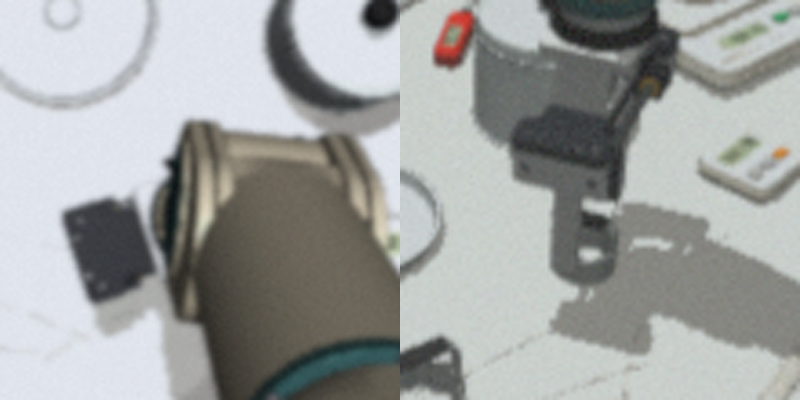

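>>> {"name": "jog_arm", "arguments": {"increments": [[0,0,0,0,0,0],[0,0,0,0,0,0],[0,0,0,0,0,0],[0,0,0,0,0,0],[0,0,0,0,0,0],[0,0,0,0,0,0],[0,0,0,0,0,0],[0,0,0,0,0,0]], "fingers": 255, "squeeze": 20}}

```text
time: 4.22
position: [0.4829, -0.098, 0.1277]
ee_rot: [0.0, 0.986, 0.165, 0.0]
force: [-0.4, 0.0, -0.5]
finger_gap: 0.0175
```

>>> {"name": "jog_arm", "arguments": {"increments": [[0,0,0,0,0,0],[0,0,0,0,0,0],[0,0,10,0,0,0],[0,0,30,0,0,0],[0,0,60,0,0,0],[0,0,80,0,0,0],[0,0,80,0,0,0]]}}

```text
time: 5.1
position: [0.4837, -0.0982, 0.2093]
ee_rot: [0.001, 0.986, 0.165, 0.002]
force: [-0.1, -0.1, -1.5]
finger_gap: 0.0128
```

```bash
python3 shot.py s2 250 150 120 260 100 110
```

```text
5.2 [ 0.48262168 -0.09798251  0.20760915] [-0.57691159  0.78375708 -2.11680844] 0.012901337993144222
```

View pics/s2.png

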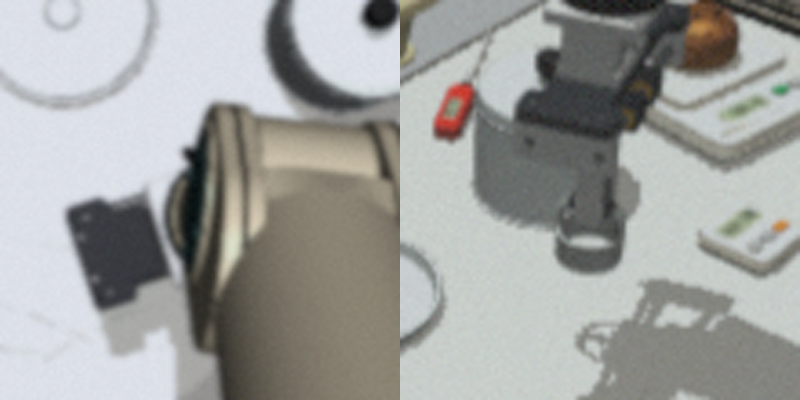

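>>> {"name": "jog_arm", "arguments": {"increments": [[20,10,0,0,0,0],[55,30,0,0,0,0],[95,52,0,0,0,0],[130,70,0,0,0,0],[155,84,0,0,0,0],[169,91.5,0,0,0,0],[169,91.5,0,0,0,0],[169,91.5,-20,0,0,0],[169,91.5,-40,0,0,0],[169,91.5,-50,0,0,0],[169,91.5,-50,0,0,0],[169,91.5,-50,0,0,0]]}}

```text
time: 6.7
position: [0.6522, -0.0066, 0.1582]
ee_rot: [0.0, 0.986, 0.165, 0.0]
force: [-0.0, 0.8, -1.4]
finger_gap: 0.0125
```

```bash
python3 shot.py s3 210 90 120 190 100 120
```

```text
6.8 [ 0.65236014 -0.0065451   0.15845114] [ 0.24230833  1.13361758 -0.46780761] 0.013370355503411308
```

View pics/s3.png

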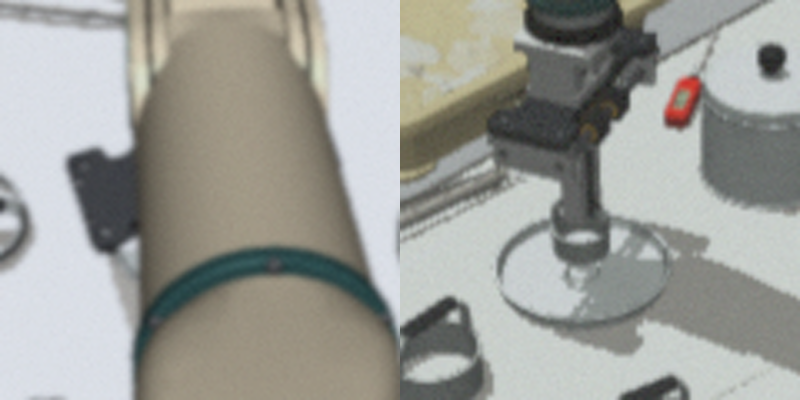

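It hangs over the boss, with the ring at zoomed (580,245) and the boss right under it at (578,275). Lowering now.

>>> {"name": "jog_arm", "arguments": {"increments": [[0,0,-10,0,0,0],[0,0,-18,0,0,0],[0,0,-22,0,0,0],[0,0,-24,0,0,0],[0,0,-26,0,0,0],[0,0,-27,0,0,0],[0,0,-27,0,0,0]]}}

```text
time: 7.68
position: [0.652, -0.0065, 0.1308]
ee_rot: [0.0, 0.986, 0.165, 0.0]
force: [-0.1, -0.1, -0.9]
finger_gap: 0.0124
```

>>> {"name": "jog_arm", "arguments": {"increments": [[0,0,-0.5,0,0,0],[0,0,-1,0,0,0],[0,0,-1,0,0,0],[0,0,-1,0,0,0]]}}

```text
time: 8.18
position: [0.6521, -0.0067, 0.1306]
ee_rot: [0.0, 0.986, 0.165, 0.0]
force: [-0.8, -0.4, 5.8]
finger_gap: 0.0131
```

```bash
python3 shot.py s4 210 90 120 200 120 90
```

```text
8.275 [ 0.65209751 -0.00673471  0.13054787] [-1.6063369  -0.75237008  4.40615941] 0.012500270887999284
```

View pics/s4.png

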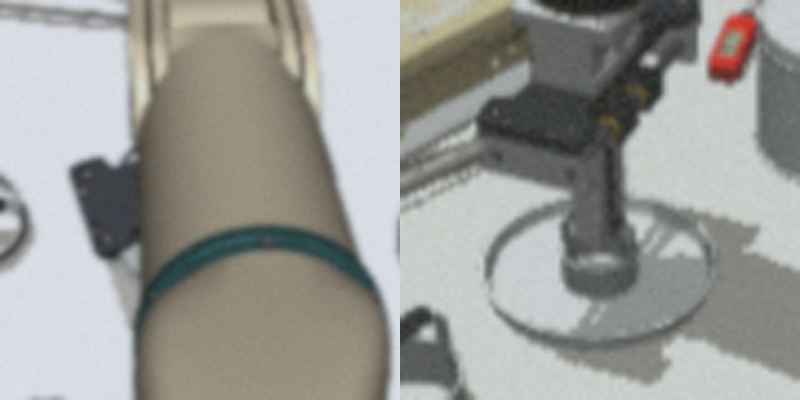

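>>> {"name": "jog_arm", "arguments": {"increments": [[0,0,0,0,0,0],[0,0,0,0,0,0],[0,0,0,0,0,0],[0,0,0,0,0,0],[0,0,0,0,0,0],[0,0,5,0,0,0],[0,0,20,0,0,0],[0,0,60,0,0,0],[0,0,110,0,0,0],[0,0,140,0,0,0],[0,0,150,0,0,0]], "fingers": 0}}

```text
time: 9.65
position: [0.6529, -0.0065, 0.283]
ee_rot: [0.0, 0.986, 0.165, 0.003]
force: [-0.9, 0.0, -0.3]
finger_gap: 0.0943
```

```bash
python3 shot.py s5 210 90 120 200 120 90; python3 -c "
from h import *
print(sensors.get_obs()['joints'])"
```

```text
9.75 [ 0.65215619 -0.00652506  0.28090274] [-0.53671694 -0.37962813 -0.6510321 ] 0.09394167563929776
[-0.01554983  0.65218848 -0.02979592  1.53505391  0.02224718  0.95259629
 -1.29109678]
```

View pics/s5.png

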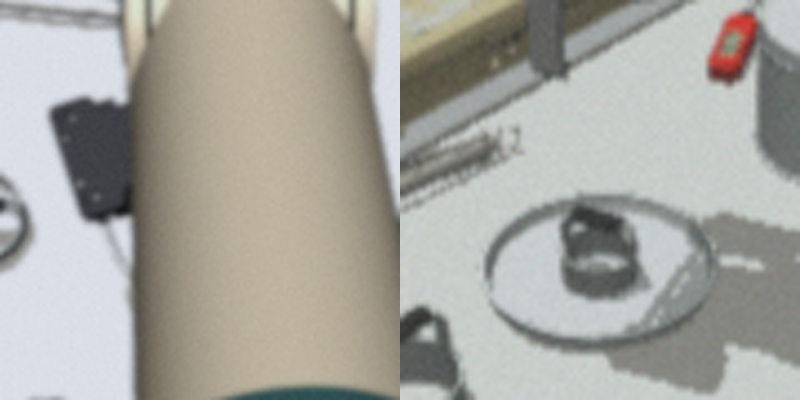

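The small cutter stands upright over the boss. Next is the middle cutter.

>>> {"name": "jog_arm", "arguments": {"increments": [[-1,10,0,0,0,4],[-2,30,0,0,0,12],[-3,55,0,0,0,22],[-4,80,0,0,0,32],[-5,105,0,0,0,42],[-6,130,0,0,0,52],[-7,150,0,0,0,61],[-8,167,0,0,0,68],[-8,174.5,0,0,0,71.8],[-8,174.5,0,0,0,71.8],[-8,174.5,-30,0,0,71.8],[-8,174.5,-30,0,0,71.8]]}}

```text
time: 11.25
position: [0.6423, 0.1665, 0.2467]
ee_rot: [-0.001, 0.703, 0.712, -0.003]
force: [0.5, -0.6, 0.6]
finger_gap: 0.0941
```

>>> {"name": "jog_arm", "arguments": {"increments": [[0,0,-15,0,0,0],[0,0,-40,0,0,0],[0,0,-70,0,0,0],[0,0,-88,0,0,0],[0,0,-96,0,0,0],[0,0,-100,0,0,0],[0,0,-100,0,0,0]]}}

```text
time: 12.12
position: [0.6442, 0.1682, 0.1502]
ee_rot: [0.0, 0.702, 0.712, 0.0]
force: [-0.3, -0.2, -0.1]
finger_gap: 0.0937
```

```bash
python3 shot.py s6 150 90 120 160 140 90
```

```text
12.225 [0.64435572 0.16815322 0.15051867] [ 0.22630655  0.45357672 -0.45714522] 0.09430881047414036
```

View pics/s6.png

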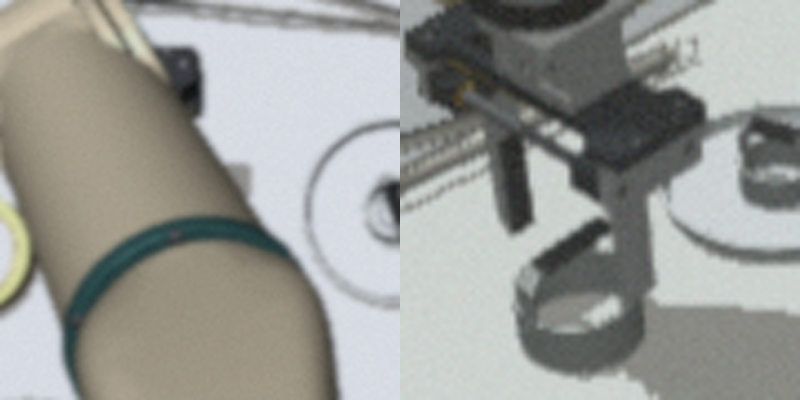

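>>> {"name": "jog_arm", "arguments": {"increments": [[0,0,0,0,0,0],[0,0,0,0,0,0],[0,0,0,0,0,0],[0,0,0,0,0,0],[0,0,0,0,0,0],[0,0,0,0,0,0],[0,0,0,0,0,0],[0,0,0,0,0,0],[0,0,0,0,0,0],[0,0,0,0,0,0]], "fingers": 255, "squeeze": 20}}

```text
time: 13.48
position: [0.6439, 0.1679, 0.1496]
ee_rot: [0.0, 0.702, 0.712, 0.0]
force: [0.3, 0.3, -1.5]
finger_gap: 0.0125
```

>>> {"name": "jog_arm", "arguments": {"increments": [[0,0,5,0,0,0],[0,0,20,0,0,0],[0,0,45,0,0,0],[0,0,70,0,0,0],[0,0,90,0,0,0],[0,0,100,0,0,0],[0,0,100,0,0,0],[0,0,100,0,0,0]]}}

```text
time: 14.48
position: [0.6434, 0.1677, 0.249]
ee_rot: [-0.0, 0.702, 0.712, -0.001]
force: [0.1, -1.3, -2.2]
finger_gap: 0.0126
```

```bash
python3 shot.py s7 150 90 150 150 110 110
```

```text
14.575 [0.64343062 0.16779267 0.24870405] [ 0.28986323 -0.47771158 -1.11088912] 0.012764102071750008
```

View pics/s7.png

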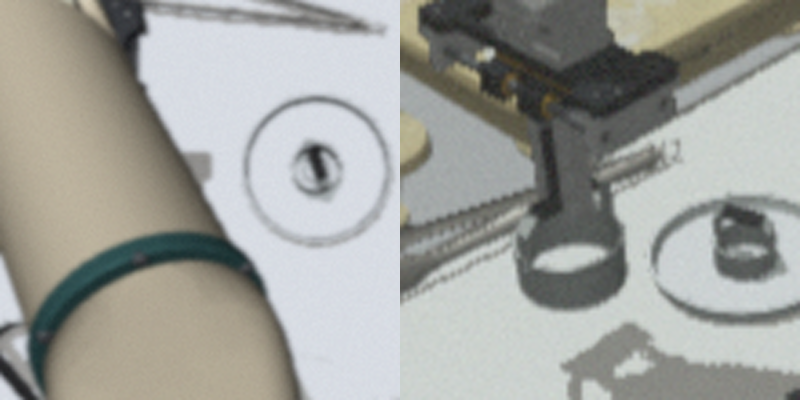

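```bash
python3 - <<'E'
from h import *
t=avg("top",2);s=avg("scene",2)
rt=blob(t,(255,138,285,170),70)[0];rs=blob(s,(232,160,262,190),60)[0]
print(rt,rs);print(tri(rs[1],rt[1])); print(onz("top",rt[1],.0505))
E
```

```text
(np.float64(48.6875), array([268.31402397, 149.9969511 ]), array([266.65915394, 144.58903599]), array([271.92423248, 156.04832458]), 12.610960960388184, 6.0967302322387695) (np.float64(34.9375), array([243.91569805, 169.25782681]), array([238.54418755, 167.79976177]), array([248.817276  , 170.82125759]), 10.708210945129395, 3.936220169067383)
(array([ 0.65375263, -0.00655288,  0.04913222]), np.float64(0.0013332323734071793))
[[ 0.65401093 -0.00608395  0.0505    ]]
```

>>> {"name": "jog_arm", "arguments": {"increments": [[1,-10,0,0,0,0],[2,-30,0,0,0,0],[4,-60,0,0,0,0],[5,-90,0,0,0,0],[6,-120,0,0,0,0],[8,-148,0,0,0,0],[9,-166,0,0,0,0],[9,-174.5,0,0,0,0],[9,-174.5,0,0,0,0],[9,-174.5,0,0,0,0],[9,-174.5,-15,0,0,0],[9,-174.5,-25,0,0,0]]}}

```text
time: 16.27
position: [0.6523, -0.0058, 0.2232]
ee_rot: [-0.001, 0.702, 0.712, -0.001]
force: [0.1, 0.5, -1.6]
finger_gap: 0.0129
```

```bash
python3 shot.py s8 200 90 120 190 100 110
```

```text
16.375 [ 0.65176329 -0.00628161  0.22251948] [-0.39321463 -0.14837118 -0.72440417] 0.01288250247775026
```

View pics/s8.png

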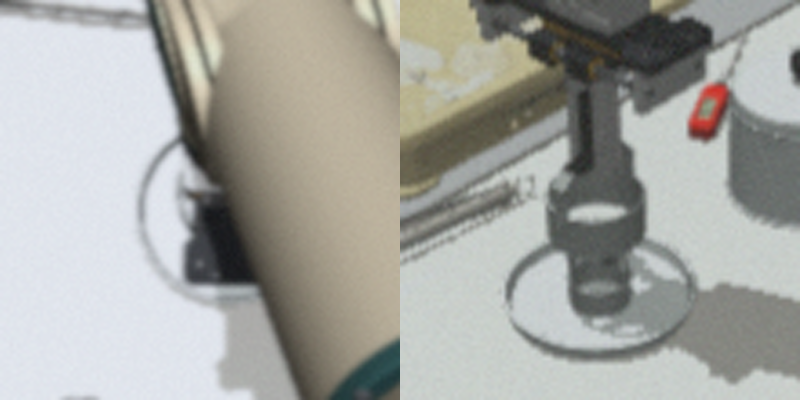

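>>> {"name": "jog_arm", "arguments": {"increments": [[0,0,-10,0,0,0],[0,0,-25,0,0,0],[0,0,-40,0,0,0],[0,0,-53,0,0,0],[0,0,-62,0,0,0],[0,0,-67,0,0,0],[0,0,-70,0,0,0],[0,0,-72,0,0,0],[0,0,-72,0,0,0],[0,0,-72,0,0,0]]}}

```text
time: 17.62
position: [0.653, -0.0065, 0.153]
ee_rot: [0.0, 0.702, 0.712, 0.0]
force: [0.6, -0.4, -0.4]
finger_gap: 0.013
```

>>> {"name": "jog_arm", "arguments": {"increments": [[0,0,-0.5,0,0,0],[0,0,-1,0,0,0],[0,0,-1,0,0,0],[0,0,-1,0,0,0]]}}

```text
time: 18.12
position: [0.6533, -0.0066, 0.1525]
ee_rot: [0.0, 0.702, 0.712, 0.0]
force: [0.6, -0.0, 5.5]
finger_gap: 0.0127
```

```bash
python3 shot.py s9 200 90 120 190 120 100
```

```text
18.225 [ 0.6532695  -0.00656646  0.15248125] [-1.41058755  0.07859652  4.85287034] 0.012853569093428968
```

View pics/s9.png

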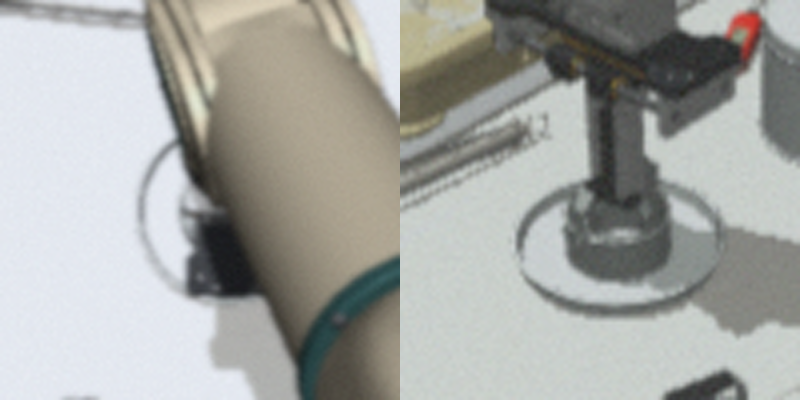

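The middle cutter has seated on the floor with about 5 N, around the small one. Releasing.

>>> {"name": "jog_arm", "arguments": {"increments": [[0,0,0,0,0,0],[0,0,0,0,0,0],[0,0,0,0,0,0],[0,0,0,0,0,0],[0,0,0,0,0,0],[0,0,0,0,0,0],[0,0,10,0,0,0],[0,0,40,0,0,0],[0,0,80,0,0,0],[0,0,120,0,0,0],[0,0,143,0,0,0],[0,0,150,0,0,0]], "fingers": 0}}

```text
time: 19.73
position: [0.6535, -0.0064, 0.3041]
ee_rot: [0.001, 0.702, 0.712, 0.001]
force: [-0.6, 0.2, -0.0]
finger_gap: 0.0938
```

```bash
python3 shot.py s10 200 90 120 190 120 100;  python3 -c "
from h import *
print(sensors.get_obs()['joints'])"
```

```text
19.825 [ 0.65298223 -0.00652681  0.30235716] [-0.28920931  0.30437782 -0.81188063] 0.09419658312519823
[ 0.19067927  0.65664731 -0.38769018  1.50123121  0.27182467  1.03596197
 -0.24889808]
```

View pics/s10.png

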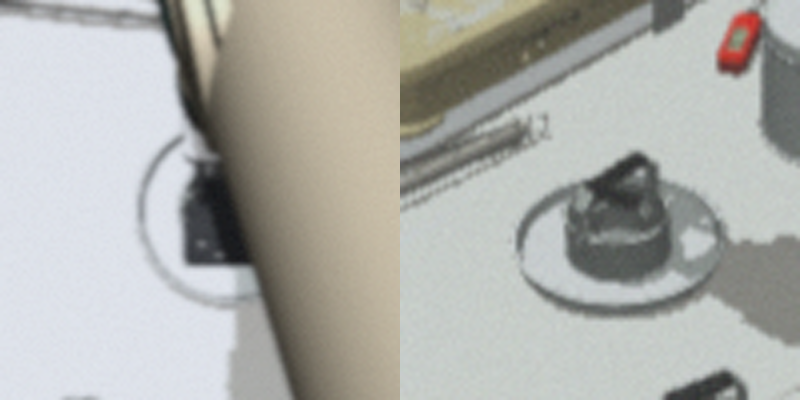

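>>> {"name": "jog_arm", "arguments": {"increments": [[-10,14,0,0,0,-2],[-30,40,0,0,0,-6],[-55,74,0,0,0,-12],[-80,108,0,0,0,-18],[-105,142,0,0,0,-24],[-130,176,0,0,0,-30],[-155,210,0,0,0,-36],[-180,242,0,0,0,-41],[-200,269,0,0,0,-46],[-213,286.5,0,0,0,-48.3],[-213,286.5,0,0,0,-48.3],[-213,286.5,0,0,0,-48.3]]}}

```text
time: 21.32
position: [0.4403, 0.2788, 0.301]
ee_rot: [0.001, 0.932, 0.362, -0.001]
force: [0.3, -0.5, 0.4]
finger_gap: 0.0943
```

```bash
python3 - <<'E'
from h import *
o=sensors.get_obs();print(o['position'],o['ee_rot'],o['joints'])
t=avg("top",2);s=avg("scene",2);np.savez('im1.npz',t=t,s=s)
rs=blob(s,(194,242,250,298),55)[0];print(rs)
cv2.imwrite('pics/t11.png',np.hstack([cv2.resize(t[90:270,120:320,::-1],(400,360)),cv2.resize(s[150:330,150:350,::-1],(400,360))]))
E
```

```text
[0.4403473  0.27879109 0.30101063] [ 5.75456002e-04  9.32058404e-01  3.62307170e-01 -5.60949133e-04] [-0.48584394  0.45174511 -0.19002575  1.87166041  0.11305379  0.82987763
 -1.56311172]
(np.float64(152.1875), array([219.98588371, 252.27038002]), array([202.375, 252.25 ]), array([236.875, 252.25 ]), 34.5, 4.75)
```

View pics/t11.png

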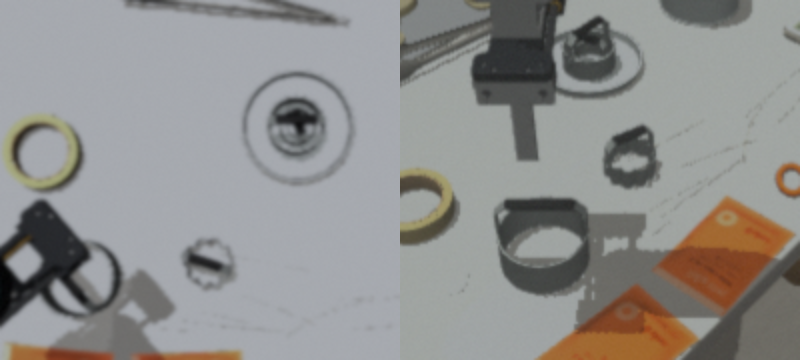

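The nest is concentric in the base, at zoomed (297,127), and the large cutter is where it was. Descending on it.

>>> {"name": "jog_arm", "arguments": {"increments": [[0,0,-15,0,0,0],[0,0,-45,0,0,0],[0,0,-80,0,0,0],[0,0,-105,0,0,0],[0,0,-120,0,0,0],[0,0,-127,0,0,0],[0,0,-130,0,0,0],[0,0,-130,0,0,0]]}}

```text
time: 22.52
position: [0.4402, 0.2802, 0.1721]
ee_rot: [-0.0, 0.932, 0.363, 0.001]
force: [-0.0, -0.2, -0.1]
finger_gap: 0.0937
```

```bash
python3 shot.py s12 110 180 100 170 190 120
```

```text
22.625 [0.44020658 0.28020336 0.17232613] [ 1.05166331 -0.13725744  0.74214   ] 0.09359979633406407
```

View pics/s12.png

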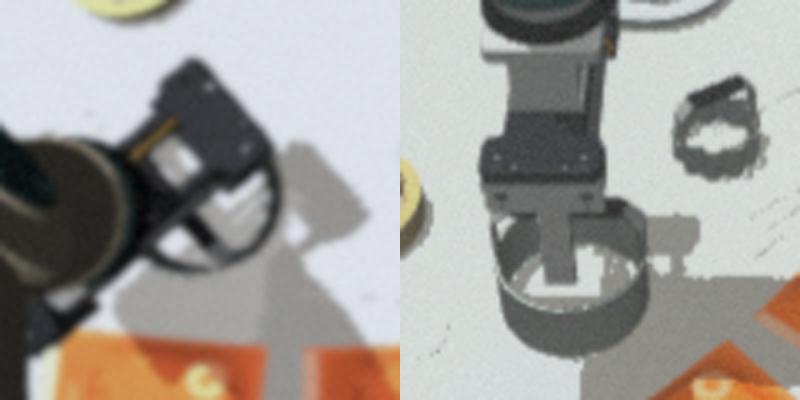

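>>> {"name": "jog_arm", "arguments": {"increments": [[0,0,0,0,0,0],[0,0,0,0,0,0],[0,0,0,0,0,0],[0,0,0,0,0,0],[0,0,0,0,0,0],[0,0,0,0,0,0],[0,0,0,0,0,0],[0,0,0,0,0,0],[0,0,0,0,0,0],[0,0,0,0,0,0]], "fingers": 255, "squeeze": 25}}

```text
time: 23.88
position: [0.4399, 0.2799, 0.1716]
ee_rot: [0.0, 0.932, 0.362, -0.0]
force: [0.1, -0.1, -1.2]
finger_gap: 0.0132
```

>>> {"name": "jog_arm", "arguments": {"increments": [[0,0,5,0,0,0],[0,0,20,0,0,0],[0,0,45,0,0,0],[0,0,75,0,0,0],[0,0,100,0,0,0],[0,0,115,0,0,0],[0,0,120,0,0,0],[0,0,120,0,0,0]]}}

```text
time: 24.88
position: [0.4397, 0.2798, 0.2915]
ee_rot: [0.0, 0.932, 0.363, -0.0]
force: [0.7, -0.8, -2.0]
finger_gap: 0.0126
```

```bash
python3 shot.py s13 130 100 150 170 140 130
python3 - <<'E'
from h import *
t=avg("top",2);s=avg("scene",2)
# middle grip in nest
rs=blob(s,(228,150,262,180),55);print(rs[0]); print(onz("scene",rs[0][1],.072), onz("scene",[rs[0][2],rs[0][3]],.072))
E
```

```text
24.975 [0.43949026 0.27964439 0.29086777] [-0.53336814 -0.6971022  -2.23413257] 0.012632363501092767
(np.float64(79.0625), array([243.81057358, 166.04120636]), array([239.06039429, 170.57163048]), array([252.18399048, 162.36938286]), 15.475970268249512, 10.864978790283203)
[[0.64172134 0.00382411 0.072     ]] [[ 0.6365672   0.02748941  0.072     ]
 [ 0.63657044 -0.02438077  0.072     ]]
```

View pics/s13.png

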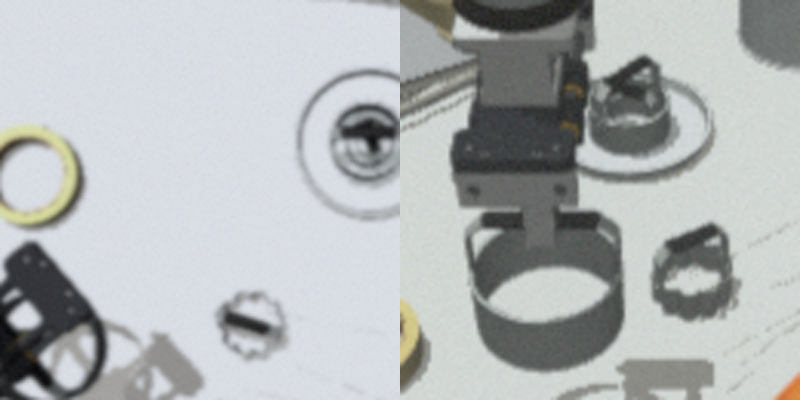

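>>> {"name": "jog_arm", "arguments": {"increments": [[10,-14,0,0,0,0],[30,-40,0,0,0,0],[55,-74,0,0,0,0],[80,-108,0,0,0,0],[105,-142,0,0,0,0],[130,-176,0,0,0,0],[155,-210,0,0,0,0],[180,-242,0,0,0,0],[200,-269,0,0,0,0],[211,-283,0,0,0,0],[213,-286.5,0,0,0,0],[213,-286.5,0,0,0,0]]}}

```text
time: 26.68
position: [0.6523, -0.0055, 0.2915]
ee_rot: [-0.001, 0.932, 0.363, -0.0]
force: [-1.1, -0.2, -1.3]
finger_gap: 0.0128
```

>>> {"name": "jog_arm", "arguments": {"increments": [[0,0,0,0,0,0],[0,0,-8,0,0,0],[0,0,-20,0,0,0],[0,0,-30,0,0,0],[0,0,-35,0,0,0],[0,0,-35,0,0,0]]}}

```text
time: 27.42
position: [0.6527, -0.0066, 0.256]
ee_rot: [-0.0, 0.932, 0.362, -0.0]
force: [0.3, -0.7, -2.3]
finger_gap: 0.0127
```

```bash
python3 shot.py s14 210 90 120 190 100 110
```

```text
27.525 [ 0.65310805 -0.00654179  0.25686173] [ 0.48590418 -0.59475525 -1.72143405] 0.012660905145855317
```

View pics/s14.png

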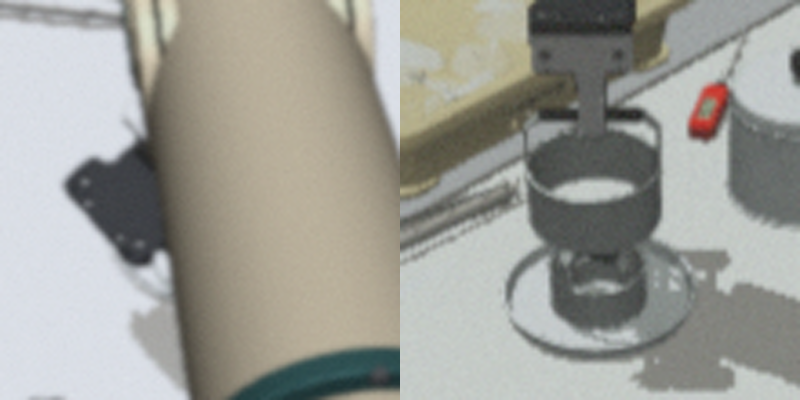

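>>> {"name": "jog_arm", "arguments": {"increments": [[0,0,-10,0,0,0],[0,0,-25,0,0,0],[0,0,-40,0,0,0],[0,0,-55,0,0,0],[0,0,-66,0,0,0],[0,0,-74,0,0,0],[0,0,-79,0,0,0],[0,0,-81,0,0,0],[0,0,-82,0,0,0],[0,0,-82,0,0,0]]}}

```text
time: 28.78
position: [0.6531, -0.0065, 0.175]
ee_rot: [0.0, 0.932, 0.362, 0.0]
force: [-0.3, 0.3, -2.2]
finger_gap: 0.0128
```

>>> {"name": "jog_arm", "arguments": {"increments": [[0,0,-0.5,0,0,0],[0,0,-1,0,0,0],[0,0,-1,0,0,0],[0,0,-1,0,0,0]]}}

```text
time: 29.28
position: [0.6532, -0.0067, 0.1746]
ee_rot: [0.0, 0.932, 0.362, 0.001]
force: [-1.0, -0.9, 4.7]
finger_gap: 0.0127
```

```bash
python3 shot.py s15 210 90 120 190 100 110
```

```text
29.375 [ 0.65327774 -0.00666025  0.17461448] [-1.27244095 -0.75694483  5.09537124] 0.012561646273489525
```

View pics/s15.png

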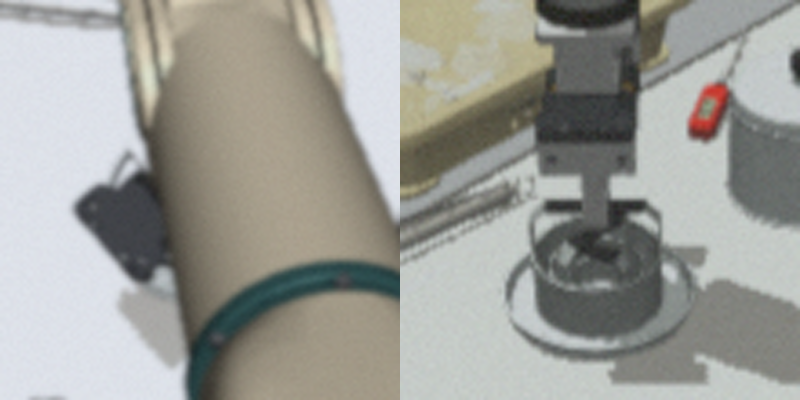

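Seated on the floor at the expected height, 4.7 N. Releasing and rising.

>>> {"name": "jog_arm", "arguments": {"increments": [[0,0,0,0,0,0],[0,0,0,0,0,0],[0,0,0,0,0,0],[0,0,0,0,0,0],[0,0,0,0,0,0],[0,0,0,0,0,0],[0,0,10,0,0,0],[0,0,40,0,0,0],[0,0,80,0,0,0],[0,0,110,0,0,0],[0,0,123,0,0,0],[0,0,126,0,0,0]], "fingers": 0}}

```text
time: 30.88
position: [0.653, -0.0065, 0.3003]
ee_rot: [0.0, 0.932, 0.362, 0.0]
force: [0.4, 1.1, -0.4]
finger_gap: 0.0936
```

```bash
python3 shot.py s16 210 90 120 190 100 130;  python3 -c "
from h import *
print(sensors.get_obs()['joints'])"
```

```text
30.975 [ 0.6524813  -0.00656752  0.29896559] [-0.10309383  0.16481103 -0.03314825] 0.09427920803972692
[ 0.06687679  0.64009376 -0.17099302  1.50877086  0.12072304  1.00430123
 -0.96474311]
```

View pics/s16.png

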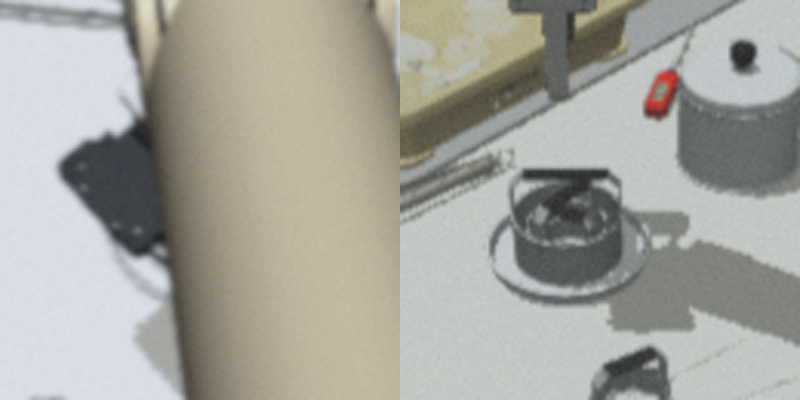

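```bash
python3 - <<'E'
from h import *
d=np.load('im0.npz');t=d['t'];s=d['s']
print(onz("top",[363.76,153.34],.129),onz("scene",[301.1,117.7],.127))
g=t.max(2); np.set_printoptions(linewidth=250)
c=s[105:165,270:330]
cv2.imwrite('pics/cov.png',np.hstack([cv2.resize(np.clip((t[125:190,328:393,::-1].astype(float)-20)*1.5,0,255).astype(np.uint8),(400,400),interpolation=cv2.INTER_CUBIC),cv2.resize(c[:,:,::-1],(400,400),interpolation=cv2.INTER_CUBIC)]))
E
```

```text
[[ 0.63573687 -0.23584562  0.129     ]] [[ 0.63248278 -0.23213963  0.127     ]]
```

View pics/cov.png

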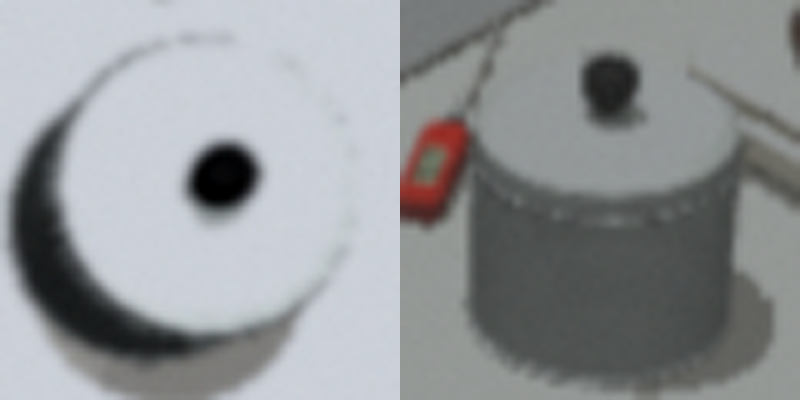

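```bash
python3 - <<'E'
from h import *
print(onz("top",[361.6,155],.108), onz("top",[363.6,153.3],.131))
# scene: disc left/right extremes at z=.108, zoom 400/60
print(onz("scene",[[470/6.667+270,130/6.667+105],[740/6.667+270,130/6.667+105]],.108).mean(0))
print(onz("scene",[610/6.667+270-.5,76/6.667+105],.131))
E
```

```text
[[ 0.63530104 -0.23645503  0.108     ]] [[ 0.63546273 -0.23489334  0.131     ]]
[ 0.49507923 -0.34550565  0.108     ]
[[ 0.50106286 -0.35068762  0.131     ]]
```

>>> {"name": "jog_arm", "arguments": {"increments": [[-1,-10,0,0,0,0],[-3,-35,0,0,0,0],[-5,-70,0,0,0,0],[-8,-105,0,0,0,0],[-10,-140,0,0,0,0],[-12,-175,0,0,0,0],[-15,-205,0,0,0,0],[-17,-223,0,0,0,0],[-17,-229.5,0,0,0,0],[-17,-229.5,0,0,0,0]]}}

```text
time: 32.22
position: [0.636, -0.2354, 0.2994]
ee_rot: [-0.0, 0.932, 0.363, 0.0]
force: [-0.2, 0.1, 0.1]
finger_gap: 0.094
```

```bash
python3 shot.py s17 300 100 120 250 80 110
```

```text
32.325 [ 0.63627514 -0.23429133  0.29963033] [ 0.24782194 -0.42977013  0.12795086] 0.09405042196371342
```

View pics/s17.png

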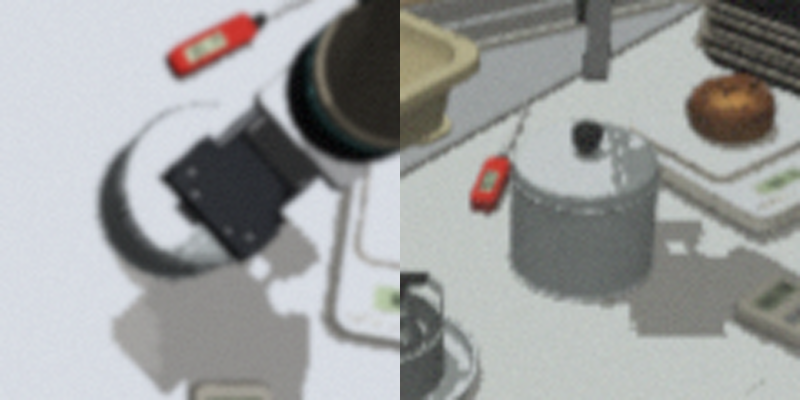

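>>> {"name": "jog_arm", "arguments": {"increments": [[0,0,-10,0,0,0],[0,0,-30,0,0,0],[0,0,-55,0,0,0],[0,0,-75,0,0,0],[0,0,-86,0,0,0],[0,0,-91,0,0,0],[0,0,-92,0,0,0],[0,0,-92,0,0,0]]}}

```text
time: 33.33
position: [0.6362, -0.2361, 0.2083]
ee_rot: [0.0, 0.932, 0.362, 0.0]
force: [0.2, 0.4, -0.2]
finger_gap: 0.0942
```

```bash
python3 shot.py s18 300 100 120 260 80 80
python3 - <<'E'
from h import *
print(onz("scene",[[70/6.667+270,130/6.667+105],[340/6.667+270,130/6.667+105]],.108).mean(0))
print(onz("scene",[210/6.667+270-.5,76/6.667+105],.128))
E
```

```text
33.425 [ 0.6362128  -0.23611945  0.20839686] [0.37688888 0.29427746 0.05886711] 0.09395986563720478
[ 0.628019   -0.22624673  0.108     ]
[[ 0.63648713 -0.23648567  0.128     ]]
```

View pics/s18.png

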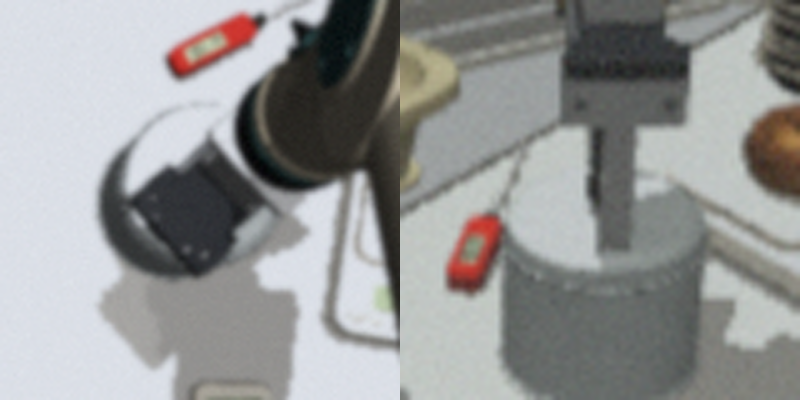

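>>> {"name": "jog_arm", "arguments": {"increments": [[0,0,0,0,0,0],[0,0,0,0,0,0],[0,0,0,0,0,0],[0,0,0,0,0,0],[0,0,0,0,0,0],[0,0,0,0,0,0],[0,0,0,0,0,0],[0,0,0,0,0,0],[0,0,0,0,0,0]], "fingers": 255, "squeeze": 35}}

```text
time: 34.55
position: [0.6362, -0.2364, 0.2079]
ee_rot: [0.0, 0.932, 0.362, 0.0]
force: [1.3, -2.4, -0.5]
finger_gap: 0.0244
```

>>> {"name": "jog_arm", "arguments": {"increments": [[0,0,5,0,0,0],[0,0,20,0,0,0],[0,0,45,0,0,0],[0,0,75,0,0,0],[0,0,105,0,0,0],[0,0,125,0,0,0],[0,0,130,0,0,0],[0,0,130,0,0,0]]}}

```text
time: 35.55
position: [0.6356, -0.2358, 0.3377]
ee_rot: [-0.0, 0.932, 0.363, -0.0]
force: [-0.3, 1.1, -3.4]
finger_gap: 0.0248
```

```bash
python3 shot.py s19 240 90 150 190 40 150
```

```text
35.65 [ 0.63528024 -0.23584686  0.33659115] [-0.35503108  0.28395097 -2.48546935] 0.024560429951102365
```

View pics/s19.png

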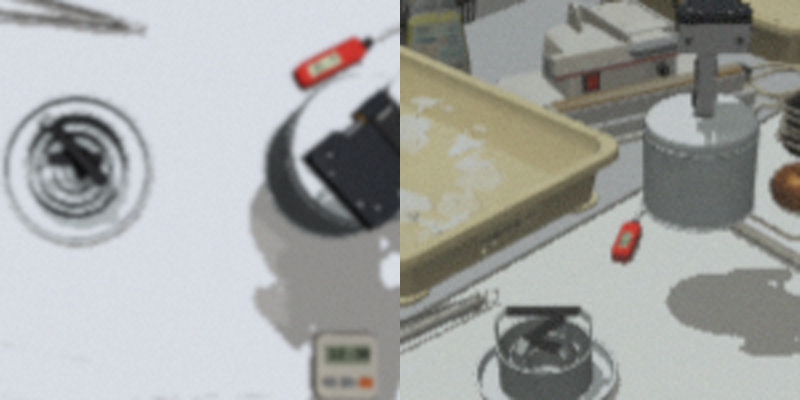

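```bash
python3 - <<'E'
from h import *
t=avg("top",2);s=avg("scene",2);np.savez('im2.npz',t=t,s=s)
print(proj("scene",[[.636,-.236,.238],[.636,-.236,.13]]))
rs=blob(s,(215,150,270,172),50)[0];print(rs)
print('large grip scene',onz("scene",[rs[1],rs[2],rs[3]],.095))
f=lambda im,x,y,w:cv2.resize(np.clip(im[y:y+w,x:x+w,::-1].astype(float)*1.4,0,255).astype(np.uint8),(400,400),interpolation=cv2.INTER_CUBIC)
cv2.imwrite('pics/z20.png',np.hstack([f(t,236,120,66),f(s,276,66,66)]))
E
```

```text
[[302.82026217  82.41784068]
 [301.05262015 115.92880121]]
(np.float64(143.75), array([243.98630524, 161.71565247]), array([230.125, 163.375]), array([256.125, 163.375]), 26.0, 16.0)
large grip scene [[ 0.63273472  0.01097575  0.095     ]
 [ 0.65522334  0.04183143  0.095     ]
 [ 0.60286839 -0.00578178  0.095     ]]
```

View pics/z20.png

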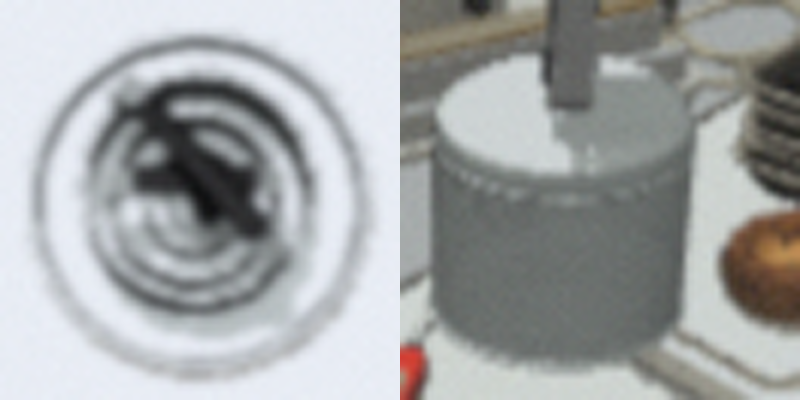

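The cover hangs level, and its disc centre at scene column 303.0 matches the predicted 302.8. The nest is concentric with the base. Carrying the cover over.

>>> {"name": "jog_arm", "arguments": {"increments": [[1,10,0,0,0,0],[3,30,0,0,0,0],[5,60,0,0,0,0],[7,90,0,0,0,0],[9,120,0,0,0,0],[11,150,0,0,0,0],[13,180,0,0,0,0],[15,205,0,0,0,0],[16,221,0,0,0,0],[17,228,0,0,0,0],[17,229.5,0,0,0,0],[17,229.5,0,0,0,0]]}}

```text
time: 37.35
position: [0.6528, -0.0077, 0.3376]
ee_rot: [0.0, 0.932, 0.362, -0.0]
force: [0.4, -0.0, -3.5]
finger_gap: 0.0247
```

>>> {"name": "jog_arm", "arguments": {"increments": [[0,0,0,0,0,0],[0,0,-5,0,0,0],[0,0,-10,0,0,0],[0,0,-10,0,0,0]]}}

```text
time: 37.85
position: [0.6525, -0.0066, 0.3269]
ee_rot: [-0.0, 0.932, 0.362, -0.001]
force: [0.1, 0.4, -2.8]
finger_gap: 0.0244
```

```bash
python3 shot.py s21 200 90 120 180 70 140;python3 - <<'E'
from h import *
print(proj("scene",[[.653,-.0065,.228],[.653,-.0065,.12]]))
E
```

```text
37.95 [ 0.65284888 -0.00650927  0.32748699] [ 0.40418509 -0.71846773 -2.20083757] 0.024381373125468675
[[241.34560124 113.89358422]
 [242.92005603 148.62518948]]
```

View pics/s21.png

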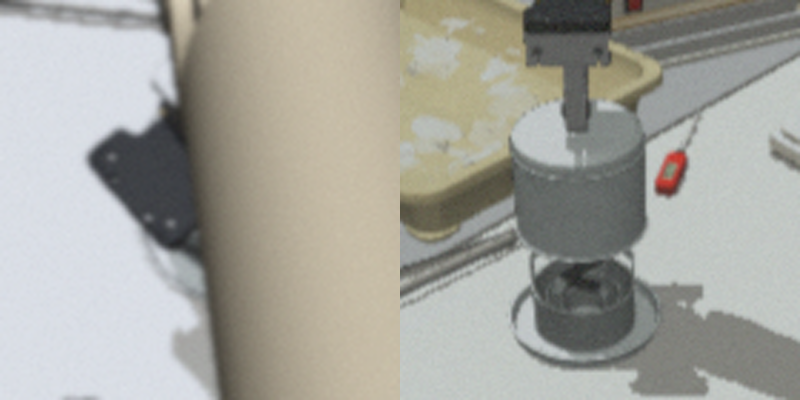

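>>> {"name": "jog_arm", "arguments": {"increments": [[0,0,-8,0,0,0],[0,0,-20,0,0,0],[0,0,-32,0,0,0],[0,0,-44,0,0,0],[0,0,-54,0,0,0],[0,0,-60,0,0,0],[0,0,-60,0,0,0]]}}

```text
time: 38.83
position: [0.6527, -0.0065, 0.2672]
ee_rot: [-0.0, 0.932, 0.363, -0.0]
force: [-0.3, -0.4, -2.8]
finger_gap: 0.0247
```

>>> {"name": "jog_arm", "arguments": {"increments": [[0,0,-8,0,0,0],[0,0,-18,0,0,0],[0,0,-29,0,0,0],[0,0,-39,0,0,0],[0,0,-46,0,0,0],[0,0,-51,0,0,0],[0,0,-54,0,0,0],[0,0,-56,0,0,0],[0,0,-57,0,0,0],[0,0,-57,0,0,0]]}}

```text
time: 40.08
position: [0.653, -0.0065, 0.2109]
ee_rot: [0.0, 0.932, 0.362, 0.0]
force: [0.7, 0.2, -3.4]
finger_gap: 0.0247
```

>>> {"name": "jog_arm", "arguments": {"increments": [[0,0,-0.5,0,0,0],[0,0,-1,0,0,0],[0,0,-1,0,0,0],[0,0,-1,0,0,0]]}}

```text
time: 40.58
position: [0.6534, -0.007, 0.2104]
ee_rot: [0.001, 0.932, 0.362, 0.001]
force: [-0.4, -2.8, 4.2]
finger_gap: 0.0243
```

```bash
python3 shot.py s22 200 90 120 190 90 110
```

```text
40.675 [ 0.65335787 -0.00700758  0.21038156] [-0.06995725 -2.42905959  4.99726156] 0.02437229107056672
```

View pics/s22.png

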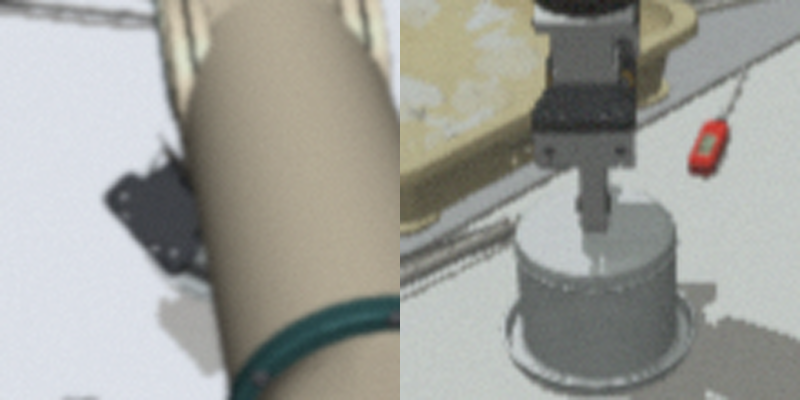

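Seated flat inside the rim at the floor height, TCP z 0.2104 with 4–5 N. Releasing, rising and backing away.

>>> {"name": "jog_arm", "arguments": {"increments": [[0,0,0,0,0,0],[0,0,0,0,0,0],[0,0,0,0,0,0],[0,0,0,0,0,0],[0,0,0,0,0,0],[0,0,0,0,0,0],[0,0,10,0,0,0],[0,0,35,0,0,0],[0,0,70,0,0,0],[0,0,95,0,0,0],[0,0,105,0,0,0],[0,0,105,0,0,0]], "fingers": 0}}

```text
time: 42.18
position: [0.653, -0.0065, 0.3153]
ee_rot: [0.0, 0.932, 0.362, 0.001]
force: [-0.2, -0.3, 0.5]
finger_gap: 0.0937
```

>>> {"name": "jog_arm", "arguments": {"increments": [[-5,-15,0,0,0,0],[-15,-45,0,0,0,0],[-28,-85,0,0,0,0],[-40,-125,0,0,0,0],[-55,-170,0,0,0,0],[-70,-210,0,0,0,0],[-80,-240,0,0,0,0],[-85,-255,0,0,0,0],[-85,-255,0,0,0,0]]}}

```text
time: 43.3
position: [0.567, -0.2626, 0.314]
ee_rot: [-0.0, 0.932, 0.361, -0.001]
force: [0.8, 0.3, 0.5]
finger_gap: 0.0939
```

```bash
python3 shot.py s23 110 90 180 130 80 190
python3 - <<'E'
from h import *
np.set_printoptions(precision=4,suppress=True)
t=avg("top",2);s=avg("scene",2)
rt=blob(t,(258,135,290,170),55)[0];rs=blob(s,(226,115,262,160),60)[0];print(rt,rs,tri(rs[1],rt[1]))
f=lambda im,x,y,w:cv2.resize(np.clip(im[y:y+w,x:x+w,::-1].astype(float)*1.4,0,255).astype(np.uint8),(400,400),interpolation=cv2.INTER_CUBIC)
cv2.imwrite('pics/z24.png',np.hstack([f(t,230,110,80),f(s,205,120,80)]))
E
```

```text
43.4 [ 0.5683101  -0.25999682  0.31437487] [ 0.28707277  0.41791655 -0.35293616] 0.09428661774222083
(np.float64(61.1875), array([269.5604, 144.7014]), array([269.625, 140.125]), array([269.625, 149.375]), 9.25, 8.0) (np.float64(60.4375), array([243.0627, 146.4334]), array([242.875, 142.125]), array([242.875, 151.625]), 9.5, 8.0) (array([ 0.6527, -0.007 ,  0.1271]), np.float64(0.00027205778286010403))
```

View pics/s23.png

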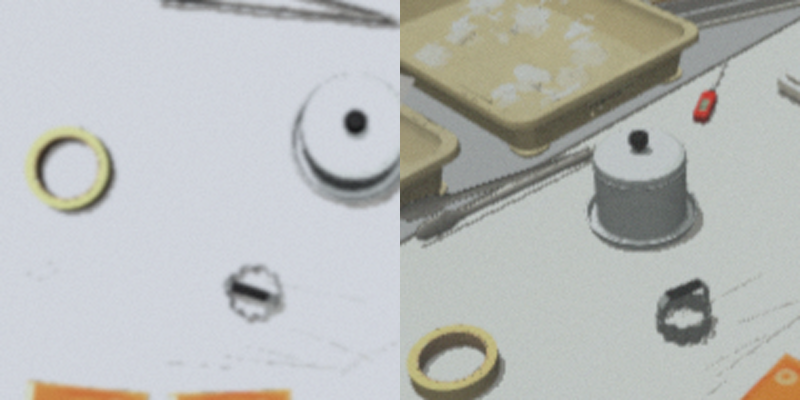

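View pics/z24.png

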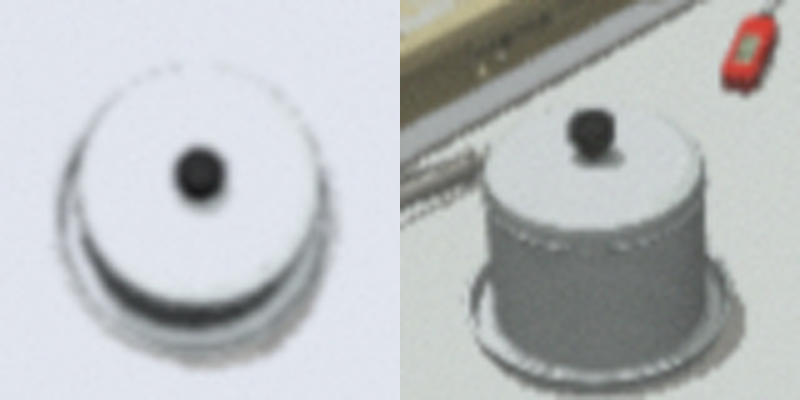

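The knob now triangulates to (0.653, -0.007, 0.127), so the cover stands level, central and on the base floor. The fluted cutter and the tape roll are where they were. Handing in.

```bash
python3 - <<'E'
from h import *
d=np.load('im0.npz');t=avg("top",2)
for n,(x0,y0,x1,y1) in dict(fluted=(205,203,245,240),tape=(118,142,168,192),timer=(352,210,386,245)).items():
    print(n,cv2.phaseCorrelate(d['t'].max(2)[y0:y1,x0:x1].astype(np.float32),t.max(2)[y0:y1,x0:x1].astype(np.float32)))
print(ctrl.sign_off())
E
```

```text
fluted ((0.10065054065782064, -0.018235909868032252), 0.8935022610425949)
tape ((-0.00746897684293657, 0.06566638648005352), 0.9354281114578247)
timer ((0.2645278843326544, -0.8968301172209685), 0.3928531367837647)
the job is handed in; nothing more can be done
None
```

The washed set is back in its tin and the job is handed in. The small cutter stands over the boss, the middle one over it, the large one over both, and the cover sits inside the rim. I lowered each piece to contact, about 4–6 N, before letting go. The run took about 43 s.

**Last checks:**
- **Cover:** the knob measured at (0.653, −0.007, 0.127) m in both views, 0.3 mm apart, over a base centre of about (0.652, −0.0065). The tool height at contact matched the base floor, and the cover looked level. The jaws read 24.4 mm on the 26 mm knob; I did not find out why, but the cover stayed level while carried.
- **Nest:** before covering it looked concentric with the base to within about 2 mm in the top view. Two quick scene-view measurements of the nested grips were spoiled by grips overlapping, so I did not use them.
- **Fluted cutter and tape roll:** in the top view, neither had shifted by more than about 0.1 pixel since the start.
- **Timer:** the same check was inconclusive, showing 0.26 by −0.9 pixels at a weak match of 0.39. I think the arm's shadow or the arm itself upset it, but I did not confirm that. The gripper was never lowered next to the timer.

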